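Tilt out the bin and fetch the charcoal soldering block

TASK

Tilt the parts bin with the straight bar pull all the way forward on its bottom pivot, take the black charcoal block out of it and put the block down in the middle of the ceramic soldering plate, on any side. The bin may stay open.

Things in the scene. Friction and masses are not known exactly. Their poses are not given: they have to be found in the camera images.
- bar_bin (a joint): Tilt of the bin with the straight steel bar pull, rad: 0 shut, 0.75 fully forward on its stop. Its plywood unit (130 wide, 100 deep, 118 high, fixed) stands beside a like one with a round knob, either order. The pivot is level, low along the front, 13 mm above the bench; it stays where left (0.12 N m). Bin 109 mm wide inside; front panel rises 102 mm above the pivot, sides 26.
- bar_pull (a point): Centre of that bin's bar pull: 50 mm long, 12 x 12 mm section, 28 mm clear of the front panel; can be pinched over its two ends from above. Axes turn with the bin: x into the unit, away from the robot (level when shut), y along the bar, parallel to the pivot, z up along the panel. The pivot axis lies 40 mm along +x and 92 mm along -z from here: pulled, the bar swings to the robot and down.
- charcoal_center (a point): Centre of the black charcoal block, 42 (own x) x 62 (y) x 28 mm (z), about 80 g. It stands on end in the bin just behind the front panel, near mid-width: 62 mm up along the panel, 28 across the width, 42 front to back; it leans on the panel and tilts with the bin. Under the unit's top while shut; with the bin fully forward its upper end is in the open, with room for a finger on either side.
- plate_top (a point): Centre of the top face of the mottled stone-coloured ceramic soldering plate, a loose flat slab 145 x 99 x 8 mm on the bench left of the bin units; the point is 8 mm above the bench. x along the 145 mm, y along the 99 mm, z up.

How it is judged (in metres and radians):
On the way:
1. the bin with the bar pull is tilted fully forward, the block still in it (value of joint bar_bin above 0.65 rad and distance between charcoal_center and bar_pull below 0.12 m), for 0.2 s.
At the end, for the whole second after the job is handed in: the charcoal block rests on the ceramic plate, on any of its sides, its centre within 35 mm (seen from above) of the plate's centre; the plate lies flat on the bench; the bin may be left open or shut (horizontal distance between charcoal_center and plate_top below 0.035 m and z of charcoal_center in the frame of plate_top between 0.009 and 0.036 m and angle between plate_top's own z axis and vertical below 0.1 rad and height (world z) of plate_top between 0.004 and 0.014 m); the robot touches nothing.
It also fails if it takes over 45 s, if anything falls off the work surface, if the arm or the gripper's body presses on something with over 40 N, if the wrist force passes 120 N, or if a joint passes its speed limit or range.

ROBOT

A 6-joint arm with a two-finger parallel gripper is mounted at the origin on a cart in front of the work surface, level with it; the furniture and walls round the work are solid. World frame = base frame: x ahead of the robot, y to its left, z up, the work surface at z = 0. Lengths are in mm, angles in rad, forces in N, time in s.
With the tool pointing down it reaches from about 250 to 775 mm from the base axis. Payload 4 kg.
Tool frame: the origin (TCP) lies on the centre line of the jaws, within the pads' length; the fingertips stand arm.tips_ahead ahead of it and the grasp point (between the pads) lies 5 mm behind it (arm.tips_ahead is the distance from the TCP to the fingertips, in mm); z points along the fingers, y is the line along which they close (so a half turn about z gives the same grasp; the last joint's range is limited). The gripper opens to 85 mm and grips with 20 to 120 N. Pads are 22 mm wide; open, the fingers measure 114 mm over their backs; the gripper's body (76 mm by 85 mm) begins 54 mm behind the grasp point. The pads swing forward as they close: fully open they stand 13 mm farther back than shut.
Start: joints at [1.072, 0.087, 1.371, -0, 1.684, -0.103], TCP at [212.06, 507.491, 245.341] pointing down, gripper open.
Joint ranges: [-3.1, 3.1], [-0.76, 2.03], [0.27, 2.55], [-1.08, 4.22], [0.17, 2.65], [-2.57, 2.57]. Speed limits (rad/s): [2.79, 2.79, 3.14, 3.14, 3.14, 3.14].

INTERFACE

Orientations are given as [roll, pitch, yaw] about the fixed x, y, z axes, in that order (R = Rz(yaw) Ry(pitch) Rx(roll)).
In Python, from rig import status, cams, order, find_in, cut_out, landmark_of, arm gives the robot as it stands.
- The arm moves only by the shell command python3 -m creep 'ROWS'. ROWS is JSON, a list of rows, each a list of 5 numbers: the finger opening in m, from 0 to 0.0854, then the shift along the tool's x, y, z in m, then the turn about the tool's z in rad. In form: [[jaw, tx, ty, tz, twist], ...]. A call has 1 to 8 rows; each row shifts and turns the commanded pose from where the row before left it, along the tool's axes as they then stand; what a row does not reach is not made up. A row lasts 1/12 s, in which the tool goes at most 41.7 mm and 7.16 degrees, less where a joint would pass 70% of its speed; a pose out of reach is approached as far as the arm can. A call with a gripper value outside its range is refused whole. The fingers move at their own pace and stop on an object; the grip force is fixed at half the most. Time passes only in rows, so rows that do not move let the fingers close. It gives the time, the measured TCP pose, the force, the opening and the grip force at its end, in the units of the state.
- status.get_obs(): the state, without advancing time (a new reading comes with each control period).
- cams.get_image(name): name is "side" or "top"; returns the picture (384x512x3 uint8, red, green, blue); there is no depth.
- cams.calibration(name): a dict with "intrinsics" (3x3 intrinsics, pixels), "camera_from_world" (4x4, takes a point from world to camera coordinates). Camera axes: x right, y up, looking along -z (the intrinsics and any distortion apply to the point x, -y, -z); pixel columns grow to the right and rows downward; lengths in mm; the calibration is good to about 2 mm. A picture is of the moment at which its call begins. calibration takes no time and is no camera call.
- order.finish_job(): hands the job in; it is judged then, once.
Trained networks look in the newest picture that a camera, given by its name, has taken for a name from the list of things; names that differ only in an ending like _2 or _b are one class to them, and where a whole thing is asked for, a point or a joint stands for the part that bears it (a point fixed in the world has none). Each returns a list of dicts, best first, with "conf" (0 to 1); they miss things now and then, are a little off and sometimes report something else, mostly with a low value. They report only what shows in the picture. A call takes as long as a camera call.
- find_in(label, camera): "rect" ([centre column, centre row, width, height] in pixels, round what is visible of it).
- cut_out(label, camera): "pixels" (384x512 bool, what is visible of it) and "rect" ([centre column, centre row, width, height] in pixels, round what is visible of it).
- landmark_of(label, camera): "uv" ([column, row] in pixels: a listed point, or the origin of a listed thing).
The state is a dict: "t": time; "qpos": joint angles; "qd": joint speeds; "effort": joint torques, N m; "tcp_pos": TCP position; "tool_rot": TCP orientation; "contact_force": force on the tool from outside, world axes, zero at the start; "moment": the same for the moment, N m; "finger_gap": finger opening in mm; "finger_force": force on a finger pad.
Only numpy, scipy, OpenCV 4.12 (cv2) and the standard library are available. Lean on these libraries where they do the work, as an engineer would, in place of code of your own. Each camera call takes 0.05 s, during which the arm holds its last target. There are 200 camera calls.

## Working session

There is one attempt and no reset: what is moved stays moved. The work goes in short steps, Python scripts to look and compute and a shell command to move; the robot and the scene stay as the last step left them, time stands still between calls to the robot, and variables do not carry over. Pictures are saved under pics/ and viewed, at most 10 in all, crops included, and the job is handed in when it is done.

```bash
mkdir -p pics; ls; cat > h.py <<'E'
import numpy as np, cv2
from rig import status, cams, order, find_in, cut_out, landmark_of, arm
from scipy.spatial.transform import Rotation as Ro
def P(c):
    k=cams.calibration(c); return np.array(k["intrinsics"]),np.array(k["camera_from_world"]),k
def ray(c,uv):
    K,T,_=P(c); d=np.linalg.inv(K)@[uv[0],uv[1],1.]; d=d*[1,-1,-1]
    R=T[:3,:3]; return -R.T@T[:3,3], R.T@d/np.linalg.norm(d)
def onz(c,uv,z):
    o,d=ray(c,uv); return o+d*(z-o[2])/d[2]
def tri(u1,u2):
    A=np.zeros((3,3));b=np.zeros(3);L=[]
    for c,u in(("side",u1),("top",u2)):
        o,d=ray(c,u);M=np.eye(3)-np.outer(d,d);A+=M;b+=M@o;L.append((o,M))
    x=np.linalg.solve(A,b); return x,[np.linalg.norm(M@(x-o)) for o,M in L]
def proj(c,p):
    K,T,_=P(c); q=T[:3,:3]@p+T[:3,3]; q=K@(q*[1,-1,-1]); return q[:2]/q[2]
E
python3 - <<'E'
from h import *
np.set_printoptions(precision=2,suppress=True)
ims=[]
for c in("side","top"):
    im=cams.get_image(c); cv2.imwrite(f"pics/{c}0.png",im[:,:,::-1])
    print(c,{k:v for k,v in P(c)[2].items() if k not in("intrinsics","camera_from_world")})
    for l in("bar_pull","charcoal_center","plate_top","bar_bin"):
        print(l,[(np.round(r["uv"],1),round(r["conf"],2)) for r in landmark_of(l,c)][:3],[(np.round(r["rect"],1),round(r["conf"],2)) for r in find_in(l,c)][:2])
print(arm.tips_ahead, status.get_obs())
E
```

```text
pics
side {}
bar_pull [(array([266.7, 196. ]), 0.56)] [(array([279.1, 211.4,  45.7,  51.2]), 0.75)]
charcoal_center [] []
plate_top [(array([210.1, 204.1]), 0.67)] [(array([208.1, 210.8,  66.9,  36.5]), 0.8)]Traceback (most recent call last):
  File "<stdin>", line 8, in <module>
ValueError: it knows: bar_pull, charcoal_center, plate_top
```

```bash
python3 - <<'E'
from h import *
np.set_printoptions(precision=2,suppress=True)
im=cams.get_image("side"); cv2.imwrite("pics/side0.png",im[:,:,::-1])
im=cams.get_image("top"); cv2.imwrite("pics/top0.png",im[:,:,::-1])
for l in("bar_pull","plate_top"):
    a=landmark_of(l,"side");b=landmark_of(l,"top")
    print(l,[(np.round(r["uv"],1),round(r["conf"],2)) for r in a+b])
    if a and b: print(tri(a[0]["uv"],b[0]["uv"]))
m=cut_out("plate_top","top")
if m:
    m=m[0]["pixels"].astype(np.uint8); ys,xs=np.nonzero(m)
    pts=np.array([onz("top",p,8)[:2] for p in zip(xs,ys)],np.float32); print(cv2.minAreaRect(pts))
print(arm.tips_ahead); o=status.get_obs(); print(o)
E
```

```text
bar_pull [(array([266.7, 197. ]), 0.65)]
plate_top [(array([209.6, 207.3]), 0.57), (array([181.7, 206.7]), 0.79)]
(array([484.43, 343.54,  12.99]), [np.float64(4.12919255813775), np.float64(4.129192558137746)])
((484.562744140625, 347.1846008300781), (99.3095703125, 145.25363159179688), 85.54825592041016)
14.0
{'t': 0.7, 'qpos': array([ 1.07,  0.09,  1.37,  0.  ,  1.68, -0.1 ]), 'qd': array([ 0., -0., -0.,  0., -0., -0.]), 'effort': array([ -0.  , -35.16, -31.34,  -0.  ,   0.  ,   0.  ]), 'tcp_pos': array([212.05, 507.51, 245.37]), 'tool_rot': array([3.14, 0.  , 2.75]), 'contact_force': array([-0.62, -0.46,  0.14]), 'moment': array([-0.05, -0.05, -0.01]), 'finger_force': 0.0, 'finger_gap': 85.71901391368209}
```

```bash
python3 -c "
import cv2,numpy as np
a=cv2.imread('pics/side0.png');b=cv2.imread('pics/top0.png')
cv2.imwrite('pics/s1.png',cv2.resize(a[130:290,150:370],None,fx=3.5,fy=3.5,interpolation=2));cv2.imwrite('pics/t1.png',b)"
```

```text
(no output)
```

View pics/s1.png

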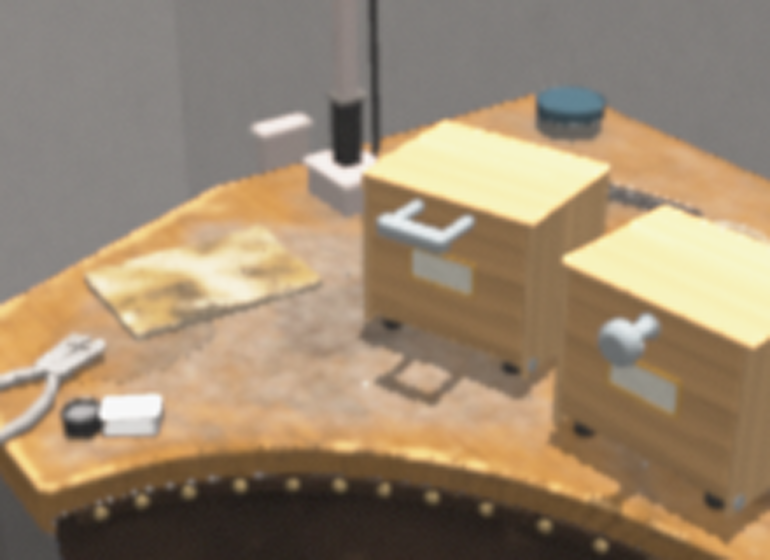

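View pics/t1.png

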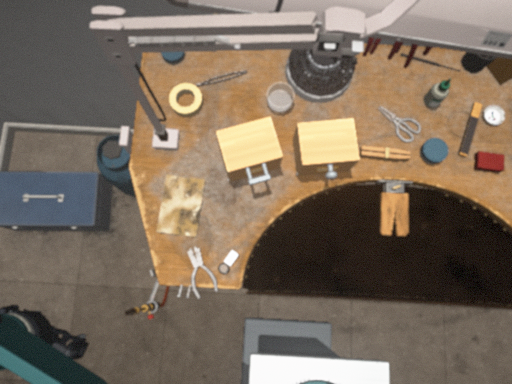

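The side view shows the bar-pull unit on the left, bar at about (267,197), and the plate at (208,208). In the top view the unit's top is at about (250,145), the bar at about (259,180) and the plate at (182,206). Next I get the unit's pose and a closer look at the bar.

```bash
python3 - <<'E'
from h import *
np.set_printoptions(precision=2,suppress=True)
b=cv2.imread('pics/top0.png')
cv2.imwrite('pics/t2.png',cv2.resize(b[105:200,205:305],None,fx=6,fy=6,interpolation=2))
hsv=cv2.cvtColor(b,cv2.COLOR_BGR2HSV)
m=((hsv[...,2]>205)&(hsv[...,1]>60)).astype(np.uint8); m[:,290:]=0;m[:,:210]=0;m[:110]=0;m[180:]=0
n,l,s,_=cv2.connectedComponentsWithStats(m);k=1+np.argmax(s[1:,4]);ys,xs=np.nonzero(l==k);print(s[k])
r=cv2.minAreaRect(np.array([onz("top",p,118)[:2] for p in zip(xs,ys)],np.float32));print(r,cv2.boxPoints(r))
for c in("side","top"): print(ray(c,(256,192)))
print(onz("side",(266.7,197),105),onz("top",(260,180),105))
for dx in (0,40,80): print(proj("top",np.array([484+dx,200,105])))
E
```

```text
[ 216  116   68   56 2530]Traceback (most recent call last):
  File "<stdin>", line 8, in <module>
  File "h.py", line 10, in onz
    o,d=ray(c,uv); return o+d*(z-o[2])/d[2]
        ~~~^^^^^^
  File "h.py", line 7, in ray
    K,T,_=P(c); d=np.linalg.inv(K)@[uv[0],uv[1],1.]; d=d*[1,-1,-1]
          ~^^^
  File "h.py", line 5, in P
    k=cams.calibration(c); return np.array(k["intrinsics"]),np.array(k["camera_from_world"]),k
ValueError: time passes only in moves, steps and waits
```

View pics/t2.png

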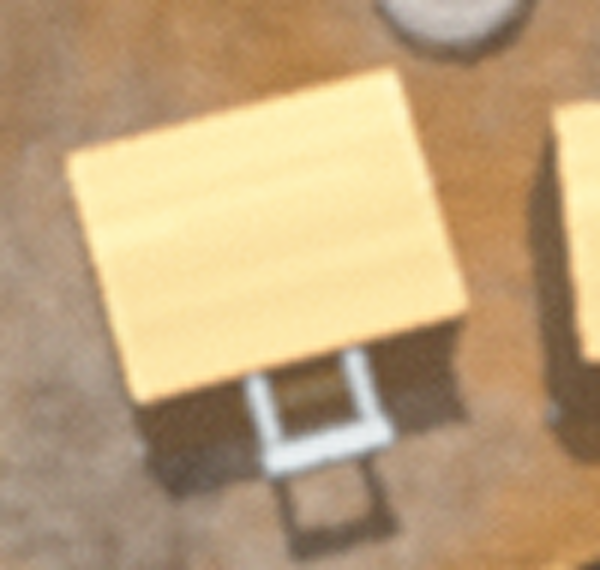

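The bar in the top view is centred at crop (328,447), which is full-image pixel (259.7,179.4). It runs parallel to the unit's front edge.

```bash
sed -i 's/^def P(c):/import functools\n@functools.lru_cache\ndef P(c):/' h.py; python3 - <<'E'
from h import *
np.set_printoptions(precision=2,suppress=True)
b=cv2.imread('pics/top0.png')
hsv=cv2.cvtColor(b,cv2.COLOR_BGR2HSV)
m=((hsv[...,2]>205)&(hsv[...,1]>60)).astype(np.uint8); m[:,290:]=0;m[:,:210]=0;m[:110]=0;m[180:]=0
n,l,s,_=cv2.connectedComponentsWithStats(m);k=1+np.argmax(s[1:,4]);ys,xs=np.nonzero(l==k)
r=cv2.minAreaRect(np.array([onz("top",p,118)[:2] for p in zip(xs,ys)],np.float32));print(r);print(cv2.boxPoints(r))
print(tri((266.7,197),(259.7,179.4)))
print(onz("side",(266.7,197),105),onz("top",(259.7,179.4),108))
e1,e2=[onz("top",(205+x/6,105+y/6),111) for x,y in((264,458),(392,428))];print(e1,e2,np.degrees(np.arctan2(*(e1-e2)[:2])))
E
```

```text
((618.1185302734375, 189.17276000976562), (103.01963806152344, 133.65415954589844), 19.2476749420166)
[[547.46 235.28]
 [591.52 109.1 ]
 [688.78 143.06]
 [644.72 269.24]]
(array([536.38, 161.47, 105.37]), [np.float64(1.615934634032774), np.float64(1.6159346340327763)])
[535.05 162.3  105.  ] [537.21 160.72 108.  ]
[530.68 184.45 111.  ] [544.94 137.32 111.  ] -16.83830197937013
```

```bash
cat >> h.py <<'E'
def rel(target, yaw=None):
    """shift in mm in tool axes from measured pose to the target, and twist to yaw"""
    o=status.get_obs(); R=Ro.from_euler("xyz",o["tool_rot"]).as_matrix()
    d=R.T@(np.array(target)-o["tcp_pos"])
    tw=None if yaw is None else (-(yaw-o["tool_rot"][2])+np.pi)%(2*np.pi)-np.pi
    print("t",round(o["t"],2),"tcp",np.round(o["tcp_pos"],1),"rot",np.round(o["tool_rot"],3),"shift",np.round(d,1),"twist",tw,"F",np.round(o["contact_force"],1),"gap",round(o["finger_gap"],1))
E
python3 -m creep '[[0.085,0,0,0,-0.118],[0.085,0,0,0,-0.118],[0.085,0,0,0,-0.118],[0.085,0,0,0,-0.118],[0.085,0,0,0,-0.118],[0.085,0,0,0,-0.118],[0.066,0,0,0,0]]'
python3 -c "
from h import *
rel([536,161.3,180],0.32+np.pi)"
```

```text
t: 1.28
tcp_pos: [212.1, 507.5, 245.4]
tool_rot: [3.141, 0.0, -2.828]
contact_force: [-0.5, -0.3, 0.6]
finger_gap: 75.1
finger_force: 0.0
t 1.28 tcp [212.1 507.5 245.4] rot [ 3.141  0.    -2.828] shift [-201.2 -429.4   65.4] twist -0.00597660882816875 F [-0.5 -0.3  0.6] gap 75.1
```

```bash
python3 -m creep '[[0.066,-0.0168,-0.0358,0,0],[0.066,-0.0168,-0.0358,0,0],[0.066,-0.0168,-0.0358,0,0],[0.066,-0.0168,-0.0358,0,0],[0.066,-0.0168,-0.0358,0,0],[0.066,-0.0168,-0.0358,0,0],[0.066,-0.0168,-0.0358,0,0],[0.066,-0.0168,-0.0358,0,0]]'
python3 -m creep '[[0.066,-0.0168,-0.0358,0.011,0],[0.066,-0.0168,-0.0358,0.011,0],[0.066,-0.0168,-0.0358,0.011,0],[0.066,-0.0168,-0.0358,0.011,0],[0.066,0,0,0.02,0],[0.066,0,0,0,0]]'
python3 - <<'E'
from h import *
import cv2
ims=[]
for c in("side","top"):
    im=cams.get_image(c); ims.append(im[:,:,::-1]); 
rel([536,161.3,101],0.32+np.pi)
print([r["uv"] for r in landmark_of("bar_pull","side")])
a=cv2.resize(ims[0][120:260,200:340],None,fx=2.8,fy=2.8,interpolation=2);b=cv2.resize(ims[1][100:240,200:340],None,fx=2.8,fy=2.8,interpolation=2)
cv2.imwrite("pics/a3.png",np.hstack([a,b]))
E
```

```text
t: 1.95
tcp_pos: [428.9, 274.6, 245.6]
tool_rot: [3.141, 0.001, -2.833]
contact_force: [0.5, 0.9, -0.4]
finger_gap: 65.9
finger_force: 0.0
t: 2.45
tcp_pos: [534.9, 158.2, 176.6]
tool_rot: [3.14, -0.008, -2.836]
contact_force: [-0.3, 0.5, -0.8]
finger_gap: 66.1
finger_force: 0.0
t 2.55 tcp [535.1 160.6 180.5] rot [ 3.141e+00 -3.000e-03 -2.831e+00] shift [-1.3  0.3 79.5] twist -0.009810470320209319 F [-0.2  0.6  1.2] gap 66.2
[[267.3, 200.2]]
```

View pics/a3.png

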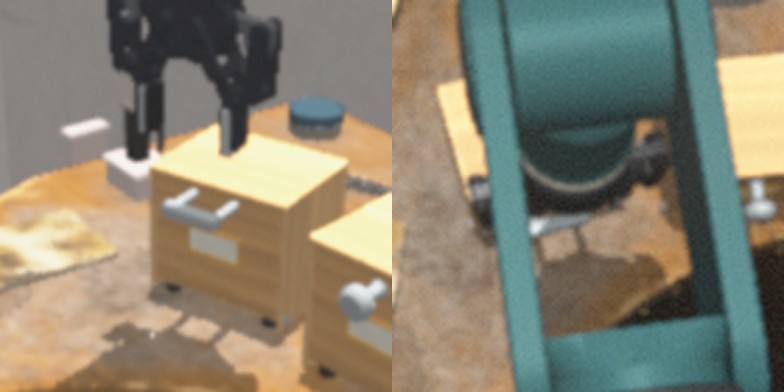

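Side view: the fingertips sit at about (250,177) and (282,175), above the bar at (267,198). In the top view the fingers straddle the bar. I check this against the projection, then descend.

```bash
python3 - <<'E'
from h import *
cams.get_image("side")
t=np.array([535.1,160.6,166]);u=np.array([-.31,.95,0])
print(proj("side",t+33*u),proj("side",t-33*u),proj("side",np.array([536,161.3,105])))
E
python3 -m creep '[[0.066,0,0,0.03,0],[0.066,0,0,0.03,0],[0.066,0,0,0.02,0],[0.066,0,0,0,0],[0.045,0,0,0,0],[0.045,0,0,0,0],[0.045,0,0,0,0]]'
python3 -m creep '[[0.045,0,0,0,0],[0.045,0,0,0,0],[0.045,0,0,0,0]]'
```

```text
[254.64586593 167.60308927] [280.41230743 175.2568189 ] [267.33183783 197.05473881]
t: 3.23
tcp_pos: [536.3, 161.4, 103.5]
tool_rot: [3.141, 0.002, -2.829]
contact_force: [-2.3, 0.6, 1.2]
finger_gap: 48.5
finger_force: 63.6
t: 3.48
tcp_pos: [536.3, 161.4, 103.5]
tool_rot: [3.141, 0.003, -2.829]
contact_force: [-4.8, 1.6, 6.3]
finger_gap: 48.3
finger_force: 64.2
```

```bash
python3 -m creep '[[0.045,0.0043,0.002,0.0020,0],[0.045,0.0043,0,0.0022,0],[0.045,0.004,0,0.0024,0],[0.045,0.004,0,0.0025,0],[0.045,0.0037,0,0.0028,0],[0.045,0.0037,0,0.0028,0],[0.045,0.0035,0,0.0032,0],[0.045,0.0035,0,0.0032,0]]' | tail -5 ; python3 -c "
from h import *
rel([487,145.3,51.5],3.46)"
```

```text
tcp_pos: [509.9, 152.4, 85.4]
tool_rot: [-3.138, 0.011, -2.83]
contact_force: [-2.3, -3.5, 12.8]
finger_gap: 48.7
finger_force: 66.7
t 4.15 tcp [509.9 152.4  85.4] rot [-3.138  0.011 -2.83 ] shift [24.4  0.4 33.6] twist -0.0069887327317132986 F [-2.3 -3.5 12.8] gap 48.7
```

```bash
python3 -m creep '[[0.045,0.0031,-0.002,0.0035,0],[0.045,0.0031,0,0.0035,0],[0.045,0.0029,0,0.0037,0],[0.045,0.0029,0,0.0037,0],[0.045,0.0024,0,0.004,0],[0.045,0.0024,0,0.004,0],[0.045,0.0022,0,0.0042,0],[0.045,0.0022,0,0.0042,0]]'
python3 -m creep '[[0.045,0.0005,0,0.001,0],[0.045,0,0,0.001,0],[0.045,0,0,0,0],[0.045,0,0,0,0]]'
python3 - <<'E'
from h import *
im=cams.get_image("side"); rel([487,145.3,51.5])
cv2.imwrite("pics/a4.png",cv2.resize(im[120:270,190:340,::-1],None,fx=4,fy=4,interpolation=2))
E
```

```text
t: 4.82
tcp_pos: [487.4, 144.5, 52.2]
tool_rot: [-3.141, 0.004, -2.829]
contact_force: [-5.9, -1.1, 8.5]
finger_gap: 48.7
finger_force: 70.7
t: 5.15
tcp_pos: [486.2, 144.1, 49.4]
tool_rot: [-3.141, 0.001, -2.829]
contact_force: [-7.0, -1.1, 7.5]
finger_gap: 48.7
finger_force: 70.8
t 5.2 tcp [486.2 144.1  49.4] rot [-3.141e+00  1.000e-03 -2.829e+00] shift [-1.2  0.9 -2.1] twist None F [-7.  -2.4  8.3] gap 48.4
```

View pics/a4.png

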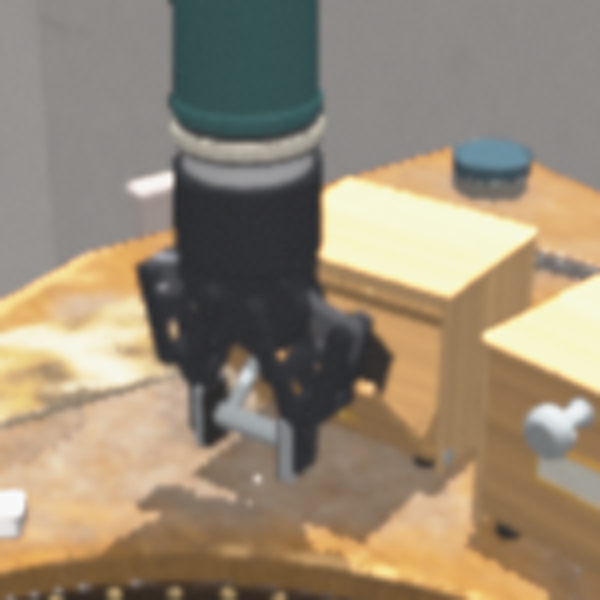

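The bin is fully forward: the bar moved 53 mm out and 54 mm down, gripped at crop (255,425), with the bin front leaning under the gripper. I release, lift away and look.

```bash
python3 -m creep '[[0.062,0,0,0,0],[0.066,0,0,0,0],[0.066,0,0,0,0],[0.066,0,0,-0.02,0],[0.066,0,0,-0.035,0],[0.066,0,0,-0.04,0],[0.066,0,0,-0.04,0],[0.066,0,0,-0.03,0]]'
python3 -m creep '[[0.066,0,-0.04,0,0],[0.066,0,-0.04,0,0],[0.066,0,-0.04,0,0],[0.066,0,-0.04,0,0],[0.066,0.0,-0.04,0,0],[0.066,0,0,0,0]]'
python3 - <<'E'
from h import *
np.set_printoptions(precision=1,suppress=True)
a=cams.get_image("side");b=cams.get_image("top"); rel([487,145.3,51.5])
uv={}
for l in("bar_pull","charcoal_center"):
  for c in("side","top"):
    r=landmark_of(l,c); print(l,c,[(np.array(x["uv"]),round(x["conf"],2)) for x in r[:2]])
    if r: uv[l,c]=r[0]["uv"]
  if (l,"side") in uv and (l,"top") in uv: print(tri(uv[l,"side"],uv[l,"top"]))
a=cv2.resize(a[130:260,210:340,::-1],None,fx=3,fy=3,interpolation=2);b=cv2.resize(b[100:230,195:325,::-1],None,fx=3,fy=3,interpolation=2)
cv2.imwrite("pics/a5.png",np.hstack([a,b]))
E
```

```text
t: 5.87
tcp_pos: [486.8, 144.4, 216.1]
tool_rot: [-3.141, 0.005, -2.83]
contact_force: [1.0, -1.0, 1.3]
finger_gap: 66.2
finger_force: 0.0
t: 6.37
tcp_pos: [548.8, -52.9, 211.8]
tool_rot: [-3.137, -0.0, -2.837]
contact_force: [0.2, 0.5, -0.8]
finger_gap: 65.9
finger_force: 0.0
t 6.47 tcp [547.5 -47.5 211.8] rot [ 3.1 -0.  -2.8] shift [ -1.  201.9 160.5] twist None F [-0.2 -0.8  0.1] gap 65.7
bar_pull side [(array([252.2, 227.2]), 0.73)]
bar_pull top [(array([266., 203.]), 0.7)]
(array([489.6, 144.3,  55.5]), [np.float64(4.633331702729646), np.float64(4.633331702729574)])
charcoal_center side [(array([274.7, 212.8]), 0.71)]
charcoal_center top [(array([254.2, 168.5]), 0.81)]
(array([573.6, 176.5,  47.3]), [np.float64(4.526122398058356), np.float64(4.526122398058442)])
```

View pics/a5.png

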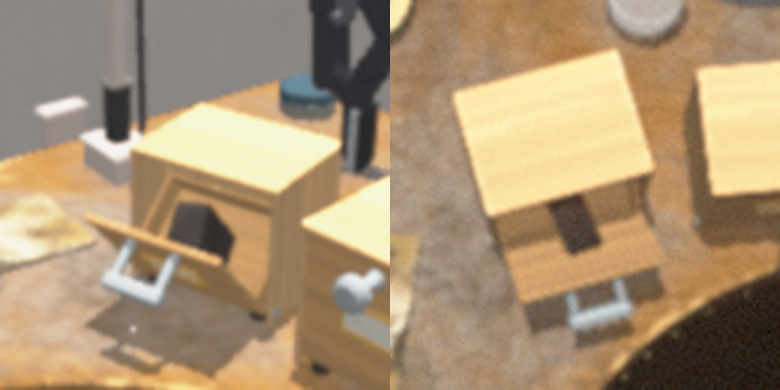

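The bin is open with the block in it: dark, at side crop (205,230) and top crop (575,225), with free space on both sides. Next I work out its lateral position from the mask.

```bash
python3 - <<'E'
from h import *
np.set_printoptions(precision=1,suppress=True)
cams.get_image("top"); cams.get_image("side")
piv=np.array([574.3,174,13]);f=np.array([-.951,-.309,0]);l=np.array([-.309,.951,0])
def sl(p): return (p-piv)@f,(p-piv)@l
for c in("top","side"):
  r=cut_out("charcoal_center",c)[0];m=r["pixels"];ys,xs=np.nonzero(m);print(c,r["conf"],len(xs),r["rect"])
  if c=="top":
    for z in (60,80): 
      q=np.array([sl(onz("top",p,z)) for p in zip(xs,ys)],np.float32)
      print(z,cv2.minAreaRect(q),q.min(0),q.max(0))
# predicted block, side/top corner projections vs masks
for fl,xi in((5,2),(0,0),(-5,0)):
  C=[]
  for x in(xi,xi+42):
    for z in(fl,fl+62):
      for y in(-14,14):
        C.append(piv+f*(-x*.7317+z*.6816)+l*(y+1)+np.array([0,0,z*.7317+x*.6816]))
  for c in("top","side"): print(fl,xi,c,np.array([proj(c,p) for p in C if 1])[[2,3,6,7,4,5]].round(0).tolist())
E
```

```text
top 0.81 249 [255.1, 175.8, 18.6, 25.9]
60 ((14.249126434326172, -1.6004390716552734), (29.905641555786133, 48.734134674072266), 78.85377502441406) [ -9.2 -17.8] [40.2 16.5]
80 ((18.954547882080078, 0.10914802551269531), (29.312088012695312, 47.76688003540039), 78.85376739501953) [ -4.  -15.8] [44.4 17.8]
side 0.76 286 [277.9, 206.5, 23.8, 17.2]
5 2 top [[265.0, 184.0], [253.0, 187.0], [262.0, 169.0], [250.0, 172.0], [256.0, 157.0], [245.0, 160.0]]
5 2 side [[271.0, 216.0], [261.0, 212.0], [279.0, 199.0], [269.0, 196.0], [289.0, 210.0], [279.0, 206.0]]
0 0 top [[264.0, 184.0], [253.0, 187.0], [261.0, 169.0], [250.0, 172.0], [256.0, 157.0], [245.0, 160.0]]
0 0 side [[271.0, 218.0], [261.0, 214.0], [280.0, 201.0], [269.0, 197.0], [290.0, 211.0], [280.0, 208.0]]
-5 0 top [[264.0, 183.0], [252.0, 186.0], [261.0, 168.0], [249.0, 171.0], [256.0, 156.0], [245.0, 159.0]]
-5 0 side [[272.0, 219.0], [262.0, 215.0], [281.0, 202.0], [270.0, 198.0], [290.0, 212.0], [280.0, 208.0]]
```

```bash
python3 -c "
from h import *
rel([553.4,167.2,69],3.46)"
```

```text
t 6.87 tcp [547.  -44.9 212.6] rot [-3.142  0.    -2.828] shift [-71.5 199.8 143.6] twist -0.004478053161447448 F [ 0.2 -0.2 -0. ] gap 66.3
```

```bash
python3 -m creep '[[0.055,-0.0119,0.0333,0,0],[0.052,-0.0119,0.0333,0,0],[0.052,-0.0119,0.0333,0,0],[0.052,-0.0119,0.0333,0,0],[0.052,-0.0119,0.0333,0,0],[0.052,-0.0119,0.0333,0,0],[0.052,0,0,0.02,0],[0.052,0,0,0.02,0]]'
python3 -m creep '[[0.052,0,0,0.02,0],[0.052,0,0,0.015,0],[0.052,0,0,0,0],[0.052,0,0,0,0]]'
python3 - <<'E'
from h import *
im=cams.get_image("side"); rel([553.4,167.2,69],3.46)
cv2.imwrite("pics/a6.png",cv2.resize(im[130:260,210:340,::-1],None,fx=4,fy=4,interpolation=2))
E
```

```text
t: 7.53
tcp_pos: [554.3, 169.4, 173.9]
tool_rot: [-3.141, 0.005, -2.824]
contact_force: [-0.2, -1.0, -0.5]
finger_gap: 52.0
finger_force: 0.0
t: 7.87
tcp_pos: [552.9, 166.5, 136.6]
tool_rot: [3.141, -0.002, -2.829]
contact_force: [0.1, 0.9, 0.6]
finger_gap: 52.0
finger_force: 0.0
t 7.92 tcp [553.9 166.5 138.1] rot [-3.142e+00  1.000e-03 -2.829e+00] shift [ 0.3  0.8 69.1] twist -0.005623349586939774 F [-0.6 -0.4  0.7] gap 52.1
```

View pics/a6.png

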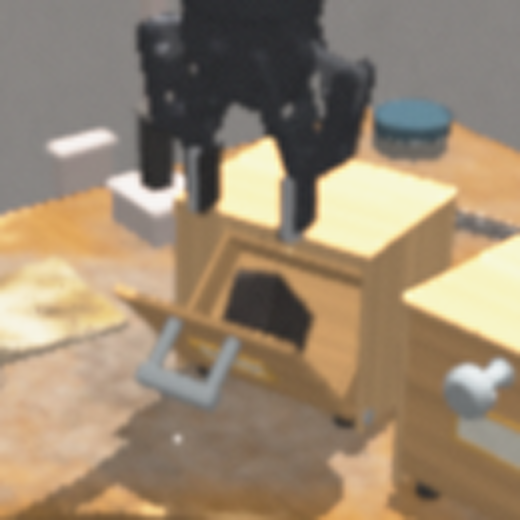

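The fingertips are at crop (200,210) and (290,240), straddling the block below at (262,300). I descend slowly and watch the force.

```bash
python3 -m creep '[[0.052,0,0.0008,0.015,0],[0.052,0,0,0.015,0],[0.052,0,0,0.012,0],[0.052,0,0,0.01,0],[0.052,0,0,0,0],[0.052,0,0,0,0]]'
python3 -m creep '[[0.052,0,0,0.007,0],[0.052,0,0,0.005,0],[0.052,0,0,0.005,0],[0.052,0,0,0,0],[0.052,0,0,0,0]]'
```

```text
t: 8.42
tcp_pos: [553.4, 166.9, 85.4]
tool_rot: [3.141, -0.0, -2.829]
contact_force: [-0.1, 1.0, 0.5]
finger_gap: 52.0
finger_force: 0.0
t: 8.83
tcp_pos: [553.2, 166.8, 67.9]
tool_rot: [3.141, -0.001, -2.829]
contact_force: [0.2, -0.9, -0.3]
finger_gap: 52.3
finger_force: 0.0
```

No contact, so I close the fingers and slide out along the panel.

```bash
python3 -m creep '[[0.02,0,0,0,0],[0.02,0,0,0,0],[0.02,0,0,0,0],[0.02,0,0,0,0],[0.02,0,0,0,0],[0.02,0,0,0,0]]'
python3 -m creep '[[0.02,0.003,0,-0.004,0],[0.02,0.006,0,-0.007,0],[0.02,0.006,0,-0.007,0],[0.02,0.006,0,-0.007,0]]'
```

```text
t: 9.33
tcp_pos: [553.7, 167.0, 69.1]
tool_rot: [-3.142, 0.001, -2.829]
contact_force: [-0.8, -0.2, 3.7]
finger_gap: 26.8
finger_force: 59.1
t: 9.67
tcp_pos: [532.8, 160.2, 94.1]
tool_rot: [3.142, -0.0, -2.829]
contact_force: [0.2, 0.4, 0.1]
finger_gap: 27.1
finger_force: 58.7
```

```bash
python3 -m creep '[[0.02,0.008,0,-0.009,0],[0.02,0.008,0,-0.009,0],[0.02,0.008,0,-0.009,0],[0.02,0.006,0,-0.02,0],[0.02,0,0,-0.03,0],[0.02,0,0,-0.03,0],[0.02,0,0,-0.01,0],[0.02,0,0,0,0]]'
python3 - <<'E'
from h import *
im=cams.get_image("side"); cams.get_image("top"); rel([484.5,347,150],3.46)
print([np.round(x["uv"]) for c in("side","top") for x in landmark_of("plate_top",c)[:1]])
cv2.imwrite("pics/a7.png",cv2.resize(im[90:260,170:340,::-1],None,fx=3,fy=3,interpolation=2))
E
```

```text
t: 10.33
tcp_pos: [506.0, 151.4, 214.7]
tool_rot: [-3.141, 0.007, -2.829]
contact_force: [0.4, 0.3, -1.0]
finger_gap: 27.1
finger_force: 58.8
t 10.43 tcp [504.2 151.  209.7] rot [ 3.141e+00 -1.000e-03 -2.829e+00] shift [-41.5 192.5  59.7] twist -0.006238871526364598 F [ 1.1  0.3 -0.8] gap 26.8
[array([206., 205.]), array([180., 206.])]
```

View pics/a7.png

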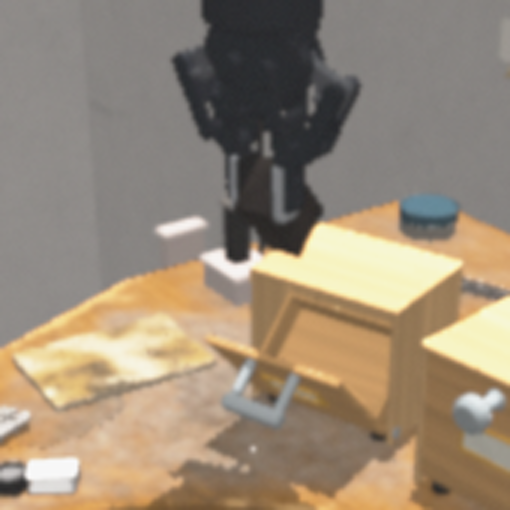

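The block is firmly held above the open bin, at crop (275,200). I carry it to the plate.

```bash
python3 -m creep '[[0.02,-0.0069,0.0321,0,0],[0.02,-0.0069,0.0321,0,0],[0.02,-0.0069,0.0321,0,0],[0.02,-0.0069,0.0321,0,0],[0.02,-0.0069,0.0321,0,0],[0.02,-0.0069,0.0321,0,0],[0.02,0,0,0.025,0],[0.02,0,0,0.025,0]]'
python3 -m creep '[[0.02,0,0,0.025,0],[0.02,0,0,0.025,0],[0.02,0,0,0.02,0],[0.02,0,0,0.015,0],[0.02,0,0,0,0],[0.02,0,0,0,0]]'
python3 - <<'E'
from h import *
im=cams.get_image("side"); rel([484.5,346,59],3.46)
cv2.imwrite("pics/a8.png",cv2.resize(im[140:250,150:260,::-1],None,fx=5,fy=5,interpolation=2))
E
```

```text
t: 11.2
tcp_pos: [484.6, 349.4, 159.0]
tool_rot: [3.141, 0.0, -2.826]
contact_force: [-0.7, 0.1, -1.9]
finger_gap: 27.1
finger_force: 59.1
t: 11.7
tcp_pos: [483.4, 346.2, 72.4]
tool_rot: [-3.14, -0.006, -2.829]
contact_force: [0.4, 0.3, -0.6]
finger_gap: 27.2
finger_force: 59.0
t 11.75 tcp [484.7 346.9  74.4] rot [-3.141e+00 -2.000e-03 -2.829e+00] shift [ 0.4 -0.8 15.4] twist -0.006237007299368713 F [-0.2  0.1  0.1] gap 27.4
```

View pics/a8.png

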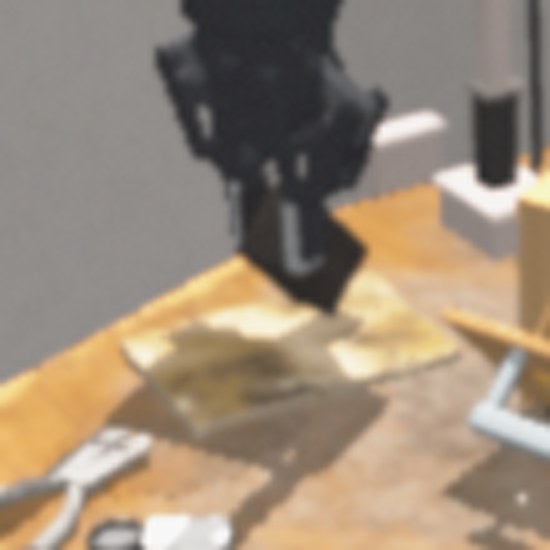

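The block hangs over the plate, lower corner at crop (330,310), still tilted as expected. I lower until it touches.

```bash
python3 -m creep '[[0.02,0,0,0.006,0],[0.02,0,0,0.004,0],[0.02,0,0,0.002,0],[0.02,0,0,0,0]]'
python3 -m creep '[[0.02,0,0,0.003,0],[0.02,0,0,0,0]]'
```

```text
t: 12.08
tcp_pos: [485.1, 347.2, 63.3]
tool_rot: [3.142, -0.0, -2.829]
contact_force: [0.6, -0.6, -1.1]
finger_gap: 27.0
finger_force: 59.1
t: 12.25
tcp_pos: [485.7, 347.5, 61.1]
tool_rot: [3.141, 0.002, -2.829]
contact_force: [0.0, 0.3, 1.4]
finger_gap: 27.1
finger_force: 59.3
```

```bash
python3 -m creep '[[0.02,0,0,0.003,0],[0.02,0,0,0,0],[0.02,0,0,0,0]]'
python3 -m creep '[[0.02,0,0,0.003,0],[0.02,0,0,0,0],[0.02,0,0,0,0]]'
```

```text
t: 12.5
tcp_pos: [485.8, 347.6, 60.7]
tool_rot: [3.141, 0.003, -2.829]
contact_force: [-4.9, -2.3, 10.7]
finger_gap: 27.1
finger_force: 60.6
t: 12.75
tcp_pos: [485.9, 347.7, 60.5]
tool_rot: [3.141, 0.003, -2.829]
contact_force: [-8.1, -5.8, 20.9]
finger_gap: 27.2
finger_force: 61.8
```

Contact. I back off the load, release and lift.

```bash
python3 -m creep '[[0.02,0,0,-0.005,0],[0.052,0,0,0,0],[0.06,0,0,0,0],[0.06,0,0,0,0],[0.06,0,0,0,0],[0.06,0,0,0,0]]'
python3 -m creep '[[0.06,0,0,-0.02,0],[0.06,0,0,-0.03,0],[0.06,0,0,-0.04,0],[0.06,0,0,-0.04,0],[0.06,0.03,0,-0.02,0],[0.06,0.04,0,0,0],[0.06,0.04,0,0,0],[0.06,0,0,0,0]]'
python3 - <<'E'
from h import *
np.set_printoptions(precision=1,suppress=True)
ims=[cams.get_image("side"),cams.get_image("top")]; rel([484.5,346,59],3.46)
for l,z in(("plate_top",8),("charcoal_center",29)):
  for i,c in enumerate(("side","top")):
    for x in landmark_of(l,c)[:1]: print(l,c,x["conf"],np.array(x["uv"]),onz(c,x["uv"],z))
a=cv2.resize(ims[0][150:250,150:250,::-1],None,fx=3.9,fy=3.9,interpolation=2);b=cv2.resize(ims[1][150:250,130:230,::-1],None,fx=3.9,fy=3.9,interpolation=2)
cv2.imwrite("pics/a9.png",np.hstack([a,b]))
E
```

```text
t: 13.25
tcp_pos: [484.8, 347.0, 58.5]
tool_rot: [-3.141, -0.001, -2.829]
contact_force: [-0.2, 0.1, -0.4]
finger_gap: 59.9
finger_force: 0.0
t: 13.92
tcp_pos: [373.7, 311.0, 207.6]
tool_rot: [-3.141, -0.008, -2.827]
contact_force: [-0.4, 0.3, -0.4]
finger_gap: 59.8
finger_force: 0.0
t 14.02 tcp [379.2 313.  209. ] rot [-3.1 -0.  -2.8] shift [-110.4   -1.1  150. ] twist -0.0052750258503904135 F [0.1 1.4 0.2] gap 60.1
plate_top side 0.75 [209.5 205.1] [498.  360.7   8. ]
plate_top top 0.7 [179.  206.2] [482.3 352.7   8. ]
charcoal_center side 0.63 [203.8 204.1] [471.6 339.3  29. ]
```

View pics/a9.png

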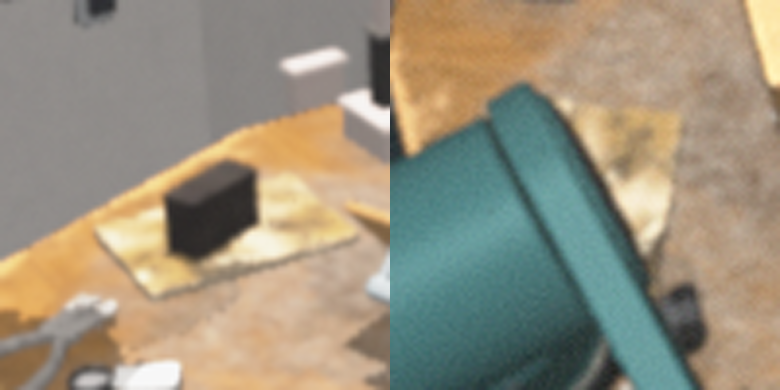

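The block lies flat on its 62 x 28 face on the plate, near the middle (side crop (212,210)). The arm hides it in the top view, so I move clear for a check.

```bash
python3 -m creep '[[0.06,0,-0.04,0,0],[0.06,0,-0.04,0,0],[0.06,0,-0.04,0,0],[0.06,0,-0.04,0,0],[0.06,0,-0.04,0,0],[0.06,0,0,0,0],[0.06,0,0,0,0]]' | head -2
python3 - <<'E'
from h import *
np.set_printoptions(precision=1,suppress=True)
cams.get_image("top")
for l,z in(("plate_top",8),("charcoal_center",50)):
  for x in cut_out(l,"top")[:1]:
    ys,xs=np.nonzero(x["pixels"]); print(l,x["conf"],cv2.minAreaRect(np.array([onz("top",p,z)[:2] for p in zip(xs,ys)],np.float32)))
print([x["uv"] for x in landmark_of("charcoal_center","top")[:1]])
E
```

```text
t: 14.8
tcp_pos: [443.6, 121.2, 209.4]
plate_top 0.64 ((484.0948181152344, 347.39801025390625), (99.73894500732422, 147.78680419921875), 86.05567932128906)
charcoal_center 0.79 ((470.72576904296875, 339.9548034667969), (70.65164184570312, 31.2147216796875), 20.51270866394043)
[[181.6, 208.6]]
```

The block's centre is about 15 mm from the plate's centre, inside the 35 mm limit, and the plate hasn't moved. I hand the job in.

```bash
python3 -c "
from rig import order
print(order.finish_job())"
```

```text
the job is handed in; nothing more can be done
None
```

The bar-pull bin was tilted fully forward, and the charcoal block now lies flat on the soldering plate about 15 mm from its centre (limit 35 mm); I handed the job in at about 15 s of the 45 s allowed, and no verdict was returned.

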